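# Charge a sample bottle with grinding balls from a spouted scoop

### The arm

A 6-joint arm with a two-finger parallel gripper is mounted at the origin on the work surface. World frame = base frame: x ahead of the robot, y to its left, z up, the work surface at z = 0. Lengths are in m, angles in rad, forces in N, time in s.
With the tool pointing down it reaches from about 0.375 to 0.9 m from the base axis. Payload 3.1 kg.
Tool frame: the origin (TCP) lies between the finger pads; the fingertips stand robot.tip_extent ahead of it and the grasp point (between the pads) lies 3 mm ahead of it (robot.tip_extent is the distance from the TCP to the fingertips, in m); z points along the fingers, x is the direction in which the jaws open and shut, and the axes are right-handed (so a half turn about z gives the same grasp; the last joint's range is limited). The gripper opens to 87 mm and grips with 3 to 60 N. Pads are 19 mm wide; open, the fingers measure 117 mm over their backs; the gripper's body (75 mm by 190 mm) begins 51 mm behind the grasp point.
Start: joints at [1.123, 0.527, 1.433, -0, 1.181, -0.178], TCP at [0.167, 0.602, 0.245] pointing down, gripper open.
Joint ranges: [-3.08, 3.08], [-0.75, 2.2], [0.22, 2.44], [-1.43, 4.57], [0, 2.65], [-2.85, 2.85]. Speed limits (rad/s): [2.79, 2.79, 3.14, 3.14, 3.14, 3.14].

### API

Orientations are given as a unit quaternion [x, y, z, w].
In Python, from rig import robot, cams gives the robot as it stands.
- The arm moves only by the tool carry_out, never from a script. Its argument "steps" is a list of rows, each a list of 3 entries, a list of its own where there are three numbers: the shift along the world's x, y, z in cm, then the turn about the world's z in degrees, then the closure, from 0 (fully open) to 1 (shut). In form: [[[dx, dy, dz], spin, fingers], ...]. A call has 1 to 10 rows; each row shifts and turns the pose as measured when the row begins; what a row does not reach is not made up. A row lasts 1/10 s, in which the tool goes at most 50 mm and 8.59 degrees, less where a joint would pass 70% of its speed; a pose out of reach is approached as far as the arm can. A call with a gripper value outside its range is refused whole. The fingers move at their own pace and stop on an object; "squeeze" is the grip in N (left out, the last holds). Time passes only in rows, so rows that do not move let the fingers close. It gives the time, the measured TCP pose, the force and the opening at its end, in the units of the state.
- robot.get_obs(): the state, without advancing time (a new reading comes with each control period).
- cams.camera(name): name is "scene" or "top"; returns a dict with "pixels" (384x512x3 uint8, red, green, blue), "fx", "fy", "cx", "cy" (pixels), "eye" and "rotation" of the camera in the world. Camera axes: x right, y up, looking along -z (the intrinsics and any distortion apply to the point x, -y, -z); pixel columns grow to the right and rows downward; lengths in m; the calibration is good to about 2 mm. A picture is of the moment at which its call begins. There is no depth.
- robot.hand_in(): hands the job in, once; it reports no verdict.
The state is a dict: "time": time; "q": joint angles; "joint_velocities": joint speeds; "joint_torque": joint torques, N m; "position": TCP position; "tool_rot": TCP orientation; "ft_force": force on the tool from outside, world axes, zero at the start; "moment": the same for the moment, N m; "grip_width": finger opening in m.
Only numpy, scipy, OpenCV 4.12 (cv2) and the standard library are available. Lean on these libraries where they do the work, as an engineer would, in place of code of your own. Each camera call takes 0.05 s, during which the arm holds its last target. There are 200 camera calls.

### The job

Pour the three steel grinding balls from the aluminium scoop into the open bottle with the blue collar: while the scoop is still level, rest its bent-down lip just inside the narrow bottle mouth, then tilt it and keep the lip in the mouth until all three balls are in, without touching or spilling a ball. Then stand the scoop back upright in the middle of its steel tray, and last set the blue lid squarely on the bottle. The bottle must stay upright about where it stands, and everything else on the bench is to be left where it is.

Things in the scene. Friction and masses are not known exactly. Their poses are not given: they have to be found in the camera images.
- tray: shallow steel tray fixed to the bench, 170 (x) x 120 (y) x 11 mm high, walls 3 mm, inner floor 3 mm above the bench. Origin: centre of underside; z up.
- scoop: aluminium spouted scoop (160 g) standing level in the tray. Origin: centre underneath; +x to the spout, z up. Foot x -46 to 32, 44 mm wide. U-channel 18 mm wide inside, 22 outside, walls 14-20 mm high. Floor (x,z in mm): flat z 6 from x -32 to 22; ramp up 25 degrees to (52,20); level crest to x 64; lip bent 40 degrees down to (77,9), its walls 9 high. Handle: see handle.
- handle (a point): middle of the scoop's blue handle (scoop frame -65, 0, 44 mm; axes as the scoop's): an upright plate 50 (x) x 12 (y) x 38 (z) mm behind the channel, x -90 to -40, z 24 to 62, free on both sides, to be pinched across y.
- lip_tip (a point): underside of the end of the lip (scoop frame 77, 0, 8 mm; axes as the scoop's). Crest underside: z 17.5, so with the crest on a rim and the scoop level, the tip is 9 mm below the rim. Balls stay in the level scoop, start to roll out when it is tilted nose-down over about 25 degrees, and have all left by 45 to 55 degrees.
- ball1_center (a point): centre of a loose 14 mm steel ball (11 g) lying in the scoop's channel.
- ball2_center (a point): centre of the second 14 mm steel ball in the scoop.
- ball3_center (a point): centre of the third 14 mm steel ball in the scoop.
- bottle: the open clear bottle with a blue collar and blue foot ring, 450 g, loose, 115 mm high. Origin: centre of underside; z up. Body 80 mm diameter up to 78 mm, shoulder to 92 mm, neck 50 mm outside and 42 mm inside diameter, inner floor at 6 mm.
- mouth (a point): centre of the blue-collared bottle's mouth, in the plane of its rim, 115 mm above the bottle's underside.
- lid: loose blue lid (60 g) standing plug down on the bench. Origin: centre of the plug's underside; z up. Plug 33 mm diameter, 9 mm high; disc 56 mm diameter, 7 mm thick above it; then a round grip knob 24 mm diameter from z 16 to 46 mm. Seated, its disc lies on the bottle's rim and its origin is on the bottle's axis, 106 mm above the bottle's underside.
- red_bottle: bystander: amber bottle closed with a red lid, 80 mm diameter, 153 mm high with the lid. Origin: centre of underside.
- green_bottle: bystander: amber bottle closed with a green lid, 80 mm diameter, 153 mm high with the lid. Origin: centre of underside.
- blue_rack: bystander: blue rack of capped tubes, 60 (x) x 156 (y) x 89 mm high. Origin: centre of underside.
- green_rack: bystander: green rack of capped wide tubes, 80 (x) x 148 (y) x 96 mm high. Origin: centre of underside.
- tip_box: bystander: blue pipette tip box, 85 (x) x 120 (y) x 65 mm high. Origin: centre of underside.
- dishes: bystander: stack of three culture dishes, 60 mm diameter, 39 mm high. Origin: centre of underside.
- pen: bystander: white marker pen with red cap lying along its x, 130 x 13 x 13 mm. Origin: centre of underside.
- sample_jar: bystander: small jar with a blue cap, 48 mm diameter, 65 mm high. Origin: centre of underside.
Mind the look-alikes: they are no part of the job. Of the things that look like the scoop, take the one that is farthest from the robot's base at the start. What is shaped like the lid but purple is not meant.

How it is judged:
On the way, in this order (a step that is already met when the one before it is completed fails the run):
1. with the scoop still within 20 degrees of level and all three balls in it, its lip tip is in the mouth: at least 3 mm below the rim and within 19 mm of the mouth's centre (horizontal distance between lip_tip and mouth below 0.019 m and z of lip_tip in the frame of mouth below -0.003 m and angle between scoop's own z axis and vertical below 0.35 rad and distance between each of ball1_center, ball2_center, ball3_center and scoop below 0.07 m), for 0.2 s.
2. all three balls are in the bottle while the lip tip is still in the mouth (horizontal distance between each of ball1_center, ball2_center, ball3_center and bottle below 0.037 m and z of ball1_center in the frame of bottle between 0 and 0.06 m and z of ball2_center in the frame of bottle between 0 and 0.06 m and z of ball3_center in the frame of bottle between 0 and 0.06 m and horizontal distance between lip_tip and mouth below 0.019 m and z of lip_tip in the frame of mouth below -0.003 m), for 0.1 s.
3. the scoop stands level in its tray, let go, its origin within 35 mm of the tray's middle (horizontal distance between scoop and tray below 0.035 m and z of scoop in the frame of tray below 0.012 m and angle between scoop's own z axis and vertical below 0.1 rad and contact force between the fingers and scoop below 0.5 N and linear speed of scoop below 0.03 m/s), for 0.2 s.
At the end, for the whole second after the job is handed in: The three balls are inside the blue-collared bottle; the bottle stands upright within 30 mm of its start; the blue lid lies on its rim, square (within 5 degrees) and centred within 6 mm; the scoop stands level in the tray with its origin within 35 mm of the tray's middle; all let go and at rest (all of step 3 and horizontal distance between each of ball1_center, ball2_center, ball3_center and bottle below 0.037 m and z of ball1_center in the frame of bottle between 0 and 0.06 m and z of ball2_center in the frame of bottle between 0 and 0.06 m and z of ball3_center in the frame of bottle between 0 and 0.06 m and horizontal distance between lid and bottle below 0.006 m and z of lid in the frame of bottle between 0.1 and 0.1095 m and angle between the z axis of lid and the z axis of bottle, either way round below 0.08 rad and linear speed of lid below 0.02 m/s and angle between bottle's own z axis and vertical below 0.08 rad and height (world z) of bottle below 0.01 m and distance of bottle from where it was at the start of the episode below 0.03 m and contact force between the fingers and lid below 0.5 N); the robot touches nothing.
It fails at once if a ball is spilt: neither by the scoop nor in the bottle or its mouth ((distance between ball1_center and scoop above 0.1 m and horizontal distance between ball1_center and bottle above 0.045 m) or (distance between ball2_center and scoop above 0.1 m and horizontal distance between ball2_center and bottle above 0.045 m) or (distance between ball3_center and scoop above 0.1 m and horizontal distance between ball3_center and bottle above 0.045 m)).
It fails at once if the fingers touch a ball (contact force between the fingers and ball1 above 0.3 N or contact force between the fingers and ball2 above 0.3 N or contact force between the fingers and ball3 above 0.3 N).
It fails at once if the open bottle is tipped more than 14 degrees or pushed more than 30 mm (angle between bottle's own z axis and vertical above 0.25 rad or distance of bottle from where it was at the start of the episode above 0.03 m).
It fails at once if a bystander is moved more than 25 mm or tipped over (distance of any of red_bottle, green_bottle, blue_rack, green_rack, tip_box, dishes, pen, sample_jar from where it was at the start of the episode above 0.025 m or angle between any of red_bottle, green_bottle, blue_rack, green_rack, tip_box, dishes, pen, sample_jar's own z axis and vertical above 0.35 rad).
It also fails if it takes over 72 s, if anything falls off the work surface, if the arm or the gripper's body presses on something with over 40 N, if the wrist force passes 120 N, or if a joint passes its speed limit or range.

## Working session

There is one attempt and no reset: what is moved stays moved. The work goes in short steps, Python scripts to look and compute and a tool call to move; the robot and the scene stay as the last step left them, time stands still between calls to the robot, and variables do not carry over. Pictures are saved under pics/ and viewed, about 8 in all and at most 12, crops included, and the job is handed in when it is done.

Besides the shell and the picture viewer there is one more tool, called by a JSON object that holds its "api" and its "payload". carry_out: Moves the arm, as the interface text tells. Its arguments: {"type":"object","properties":{"steps":{"type":"array"},"squeeze":{"type":"number"}},"required":["steps"]}

```bash
mkdir -p pics; ls; cat > h.py <<'E'
import numpy as np,cv2,sys
from rig import robot,cams
def snap(n,tag):
    c=cams.camera(n); cv2.imwrite(f'pics/{tag}.png',c['pixels'][:,:,::-1]); 
    np.savez(f'pics/{tag}.npz',**{k:np.array(v) for k,v in c.items()}); return c
def load(tag): return dict(np.load(f'pics/{tag}.npz',allow_pickle=True))
def ray(c,u,v):
    d=np.array([(u-c['cx'])/c['fx'],-(v-c['cy'])/c['fy'],-1.]); return c['rotation']@d
def at(c,u,v,z):
    d=ray(c,u,v); e=np.array(c['eye']); return e+d*(z-e[2])/d[2]
def proj(c,p):
    q=np.array(c['rotation']).T@(np.array(p)-c['eye']); return np.array([c['cx']-c['fx']*q[0]/q[2],c['cy']+c['fy']*q[1]/q[2]])
def crop(tag,x0,y0,x1,y1,s,out):
    im=cv2.imread(f'pics/{tag}.png')[y0:y1,x0:x1]; cv2.imwrite(f'pics/{out}.png',cv2.resize(im,None,fx=s,fy=s,interpolation=cv2.INTER_CUBIC))
E
python3 - <<'E'
from h import *
for n in('top','scene'):
    c=snap(n,n+'0'); print(n,{k:(np.round(v,4).tolist() if k!='pixels' else v.shape) for k,v in c.items()})
a=cv2.imread('pics/top0.png');b=cv2.imread('pics/scene0.png')
cv2.imwrite('pics/top0b.png',cv2.resize(a,(800,600),interpolation=cv2.INTER_CUBIC))
cv2.imwrite('pics/scene0b.png',cv2.resize(b,(800,600),interpolation=cv2.INTER_CUBIC))
print(robot.get_obs(),robot.tip_extent)
E
```

```text
pics
top {'pixels': (384, 512, 3), 'fx': 463.4708, 'fy': 463.4708, 'cx': 252.9672, 'cy': 187.8641, 'eye': [0.3446, 0.0092, 1.3359], 'rotation': [-0.0521, 0.0417, 0.7138, -0.6972]}
scene {'pixels': (384, 512, 3), 'fx': 494.029, 'fy': 494.029, 'cx': 261.2463, 'cy': 188.1148, 'eye': [1.4712, 1.0308, 1.0173], 'rotation': [0.1768, 0.4472, 0.8171, 0.3181]}
{'time': 0.1, 'q': array([ 1.12251379e+00,  5.28396884e-01,  1.43379405e+00, -2.03013923e-06,
        1.18138113e+00, -1.78502970e-01]), 'joint_velocities': array([-0.00164838, -0.00067906, -0.00285139, -0.00013869,  0.00102763,
        0.00047155]), 'joint_torque': array([-7.59622581e-04, -4.40989566e+01, -1.77150410e+01,  6.34874753e-02,
        5.33131999e-02, -2.54766866e-05]), 'position': array([0.1662738 , 0.60183005, 0.24364856]), 'tool_rot': array([ 7.95775406e-01,  6.05591053e-01, -8.81062771e-04,  4.50828844e-04]), 'ft_force': array([-0.5364713 , -0.22385472, -0.30409435]), 'moment': array([ 0.02478886, -0.02460749,  0.03481895]), 'grip_width': 0.08709347034158592} 0.022
```

View pics/top0b.png

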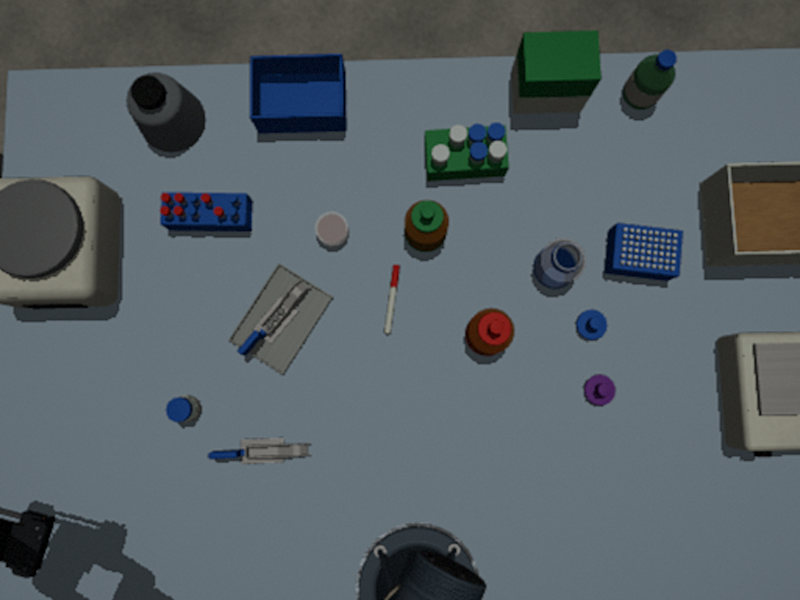

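View pics/scene0b.png

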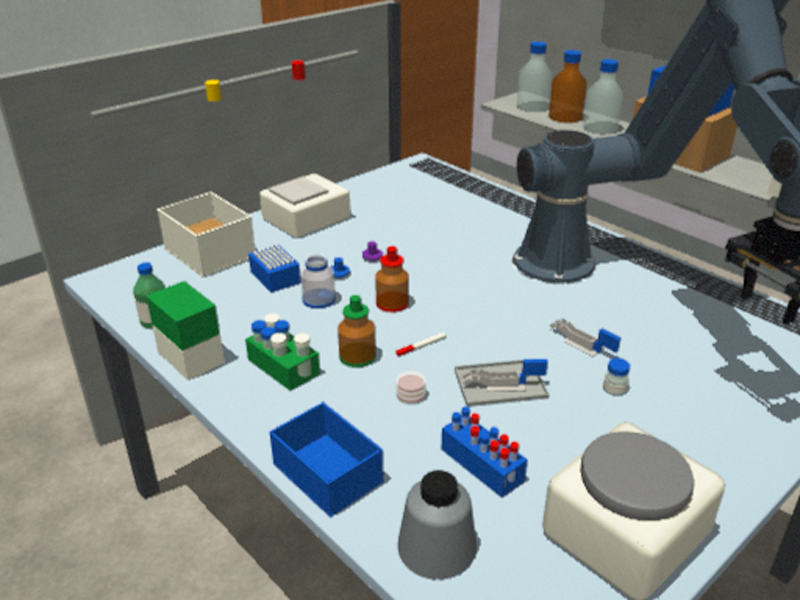

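```bash
sed -i "s/^def snap/from scipy.spatial.transform import Rotation as R\ndef snap/; s/c=cams.camera(n); cv2/c=dict(cams.camera(n)); c['rotation']=R.from_quat(c['rotation']).as_matrix(); cv2/" h.py
python3 - <<'E'
from h import *
for n in('top','scene'): snap(n,n+'1')
crop('top1',140,165,220,245,5,'a'); crop('top1',335,145,415,225,5,'b')
crop('scene1',285,220,365,265,5,'c'); crop('scene1',175,150,255,205,5,'d')
a,b,c,d=[cv2.imread(f'pics/{k}.png') for k in 'abcd']
out=np.zeros((400+275,800,3),np.uint8); out[:400,:400]=a; out[:400,400:]=b; out[400:625,:400]=c; out[400:675,400:]=d
cv2.imwrite('pics/mix1.png',cv2.resize(out,(711,600),interpolation=cv2.INTER_AREA))
E
```

```text
(no output)
```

View pics/mix1.png

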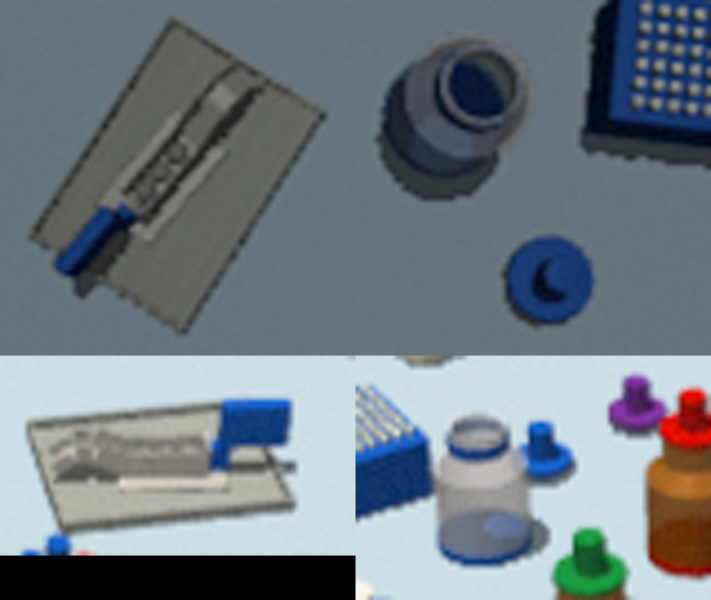

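```bash
cat >> h.py <<'E'
def tri(c1,p1,c2,p2):
    A=[];b=[]
    for c,p in((c1,p1),(c2,p2)):
        d=ray(c,*p); d/=np.linalg.norm(d); M=np.eye(3)-np.outer(d,d); A.append(M); b.append(M@c['eye'])
    x=np.linalg.lstsq(np.vstack(A),np.hstack(b),rcond=None)[0]; return x
E
python3 - <<'E'
from h import *
np.set_printoptions(precision=4,suppress=True)
T=load('top1');S=load('scene1'); k=1/4.4444
A=lambda x,y:(140+x*k,165+y*k); B=lambda x,y:(335+(x-355.5)*k,145+y*k); D=lambda x,y:(175+(x-355.5)*k,150+(y-355.5)*k); C=lambda x,y:(285+x*k,220+(y-355.5)*k)
tc=np.array([at(T,*A(*p),.011) for p in((170,18),(327,115),(183,333),(30,238))]); print('tray',tc,tc.mean(0))
e=[tc[1]-tc[2],tc[0]-tc[3]]; print('sides',[ (np.linalg.norm(v),np.degrees(np.arctan2(v[1],v[0]))) for v in e+[tc[0]-tc[1],tc[3]-tc[2]]])
h=[at(T,*A(*p),.065) for p in((66,264),(105,213))]; print('handle top',h, np.degrees(np.arctan2(*(h[1]-h[0])[1::-1])))
sc=np.array([at(S,*C(*p),.011) for p in((28,422),(63,528),(295,508))]);print('tray scene',sc)
print('handle scene y-side corners',[at(S,*C(*p),z) for p,z in(((222,401),.065),((290,401),.065))])
m=B(483,83);ms=D(479,437); print('mouth',at(T,*m,.115),at(S,*ms,.115),tri(T,m,S,ms))
l=B(549,280);ls=D(546,461);print('lid',at(T,*l,.016),at(S,*ls,.016),tri(T,l,S,ls))
print('bottle foot scene', [at(S,*D(*p),0) for p in((437,548),(532,550))])
E
```

```text
tray [[0.5823 0.2426 0.011 ]
 [0.5158 0.1405 0.011 ]
 [0.3772 0.2345 0.011 ]
 [0.4405 0.3334 0.011 ]] [0.4789 0.2377 0.011 ]
sides [(np.float64(0.16746271614904254), np.float64(-34.14554077552639)), (np.float64(0.16840586838752034), np.float64(-32.61870596109399)), (np.float64(0.12186583174279608), np.float64(56.93297061982074)), (np.float64(0.11740004366709668), np.float64(57.40523368638477))]
handle top [array([0.4199, 0.2977, 0.065 ]), array([0.451 , 0.2736, 0.065 ])] -37.82791699139533
tray scene [[0.5195 0.1517 0.011 ]
 [0.5871 0.2519 0.011 ]
 [0.4506 0.3474 0.011 ]]
handle scene y-side corners [array([0.4511, 0.275 , 0.065 ]), array([0.4153, 0.3077, 0.065 ])]
mouth [ 0.5656 -0.2714  0.115 ] [ 0.5751 -0.2473  0.115 ] [ 0.5644 -0.2707  0.1022]
lid [ 0.4545 -0.3293  0.016 ] [ 0.4584 -0.3136  0.016 ] [ 0.4523 -0.3282  0.0082]
bottle foot scene [array([ 0.5999, -0.2844,  0.    ]), array([ 0.5424, -0.2278,  0.    ])]
```

```bash
cat >> h.py <<'E'
def rz(p,o,yaw):
    p=np.array(p,float); t=np.radians(yaw); return np.c_[p[:,0]*np.cos(t)-p[:,1]*np.sin(t)+o[0],p[:,0]*np.sin(t)+p[:,1]*np.cos(t)+o[1],p[:,2]+o[2]]
def circ(r,z,n=40): 
    a=np.linspace(0,2*np.pi,n); return np.c_[r*np.cos(a),r*np.sin(a),0*a+z]
def box(x0,x1,y,z): return [(x0,-y,z),(x1,-y,z),(x1,y,z),(x0,y,z),(x0,-y,z)]
def overlay(tag,lines,x0,y0,x1,y1,s):
    c=load(tag); im=cv2.resize(cv2.imread(f'pics/{tag}.png')[y0:y1,x0:x1],None,fx=s,fy=s,interpolation=cv2.INTER_CUBIC)
    im=np.clip(im.astype(float)*1.3,0,255).astype(np.uint8)
    for L,col in lines:
        q=np.array([(proj(c,p)+.5-[x0,y0])*s-.5 for p in L]); cv2.polylines(im,[np.round(q).astype(int)],False,col,1)
    return im
E
cat > ov.py <<'E'
from h import *
k=1e-3
tray=(.479,.2377,0);ty=-33.4;sy=-36.;sc=(.488,.2475,.003)
bot=(.5656,-.2714,0);lid=(.4545,-.3293,0)
L=[(rz(np.array(box(-85,85,60,11))*k,tray,ty),(0,255,255)),
 (rz(np.array(box(-90,-40,6,62))*k,sc,sy),(0,0,255)),(rz(np.array(box(-46,32,22,0))*k,sc,sy),(0,255,0)),
 (rz(np.array([(52,-11,20),(64,-11,20),(77,-11,9),(77,11,9),(64,11,20),(52,11,20),(52,-11,20)])*k,sc,sy),(255,0,255)),
 (rz(circ(.025,.115),bot,0),(0,0,255)),(rz(circ(.04,0),bot,0),(0,255,0)),
 (rz(circ(.028,.016),lid,0),(0,0,255)),(rz(circ(.012,.046),lid,0),(0,255,255))]
if __name__=='__main__':
    o=np.zeros((600,800,3),np.uint8)
    o[:400,:400]=overlay('top1',L,140,165,220,245,5);o[:400,400:]=overlay('top1',L,335,145,415,225,5)
    o[400:,:400]=overlay('scene1',L,285,223,365,263,5);o[400:,400:]=overlay('scene1',L,175,158,255,198,5)
    cv2.imwrite('pics/ov1.png',o)
    T=load('top1')
    for n,u,v,z in(('red',495,323,.14),('green',428,211,.14)): print(n,at(T,u*.64,v*.64,z))
E
python3 ov.py
```

```text
red [ 0.45132199 -0.13889282  0.14      ]
green [ 0.64390801 -0.03360157  0.14      ]
```

View pics/ov1.png

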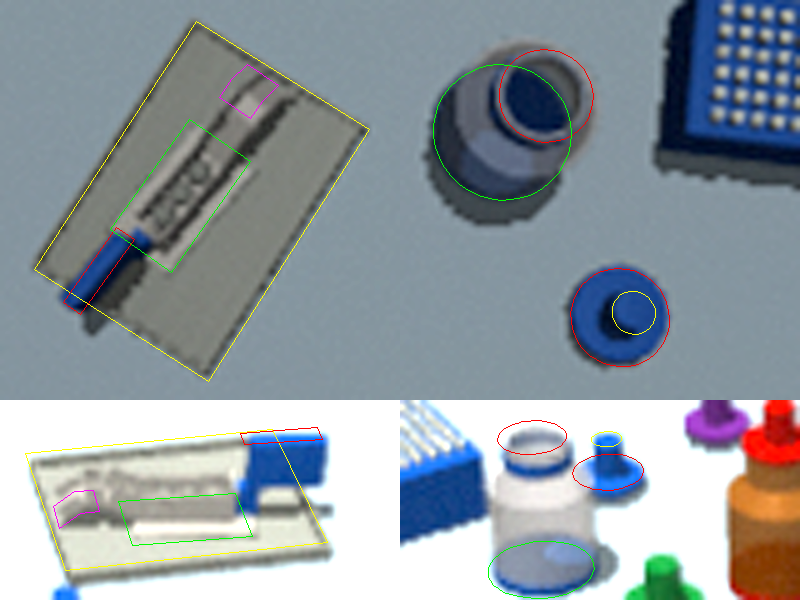

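```bash
python3 - <<'E'
from h import *
im=cv2.imread('pics/top1.png')[175:235,145:215]; im=np.clip(im*1.5,0,255).astype(np.uint8)
im=cv2.resize(im,None,fx=10,fy=10,interpolation=cv2.INTER_CUBIC)
for i in range(0,70,10): cv2.line(im,(i*10,0),(i*10,6),(0,0,255),1); cv2.line(im,(0,i*10),(6,i*10),(0,0,255),1)
cv2.imwrite('pics/z1.png',im)
E
```

```text
(no output)
```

View pics/z1.png

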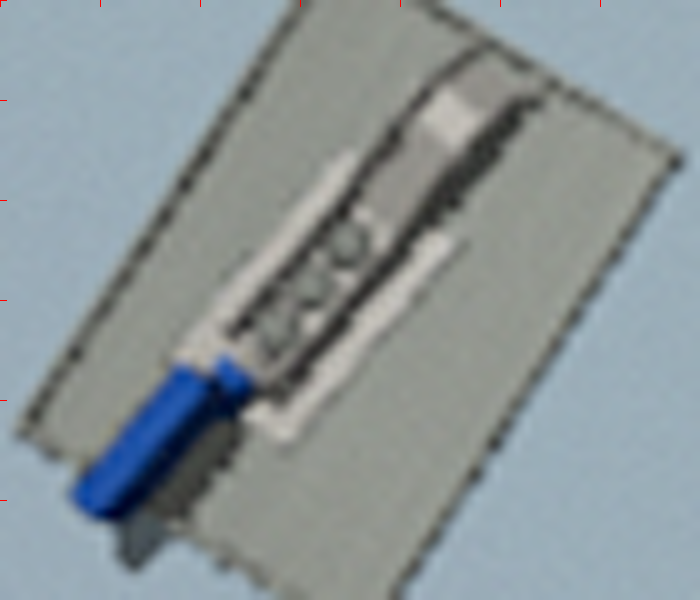

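{"api": "carry_out", "payload": {"steps": [[[4,-4,0],-7,0],[[4,-5,0],-7,0],[[4,-5,0],-6,0],[[4,-5,0],0,0],[[4,-5,0],0,0],[[3.5,-4,0],0,0],[[3,-3,0],0,0],[[0,0,0],0,0]]}}

```text
time: 1.0
position: [0.3944, 0.3355, 0.2434]
tool_rot: [0.891, 0.455, 0.002, -0.0]
ft_force: [-0.0, 0.1, -1.1]
grip_width: 0.0872
```

```bash
python3 - <<'E'
from h import *
from scipy.optimize import least_squares
np.set_printoptions(precision=4,suppress=True)
T=load('top1'); P=lambda x,y:np.array([145+(x+.5)/10-.5,175+(y+.5)/10-.5])
obs=[((350,150),(32,22,3)),((457,237),(32,-22,3)),((285,442),(-46,-22,3)),((455,115),(58,0,20)),((93,498),(-90,0,62)),((198,378),(-40,0,62)),((490,42),(77,11,17)),((545,98),(77,-11,17))]
def f(p): return np.concatenate([proj(T,rz([np.array(m)*1e-3],(p[0],p[1],.003),p[2])[0])-P(*o) for o,m in obs])
r=least_squares(f,[.488,.247,-38],loss='soft_l1',x_scale=[.01,.01,1]); print(r.x,r.fun.reshape(-1,2))
print('handle',rz([(-.065,0,.044)],(r.x[0],r.x[1],.003),r.x[2]))
for n in('top','scene'): snap(n,n+'2')
o=robot.get_obs(); X=R.from_quat(o['tool_rot']).as_matrix(); print(o['position'],X)
for n in('top2','scene2'):
    c=load(n); print(n,[proj(c,o['position']+X@np.array(v)) for v in((.0436,0,.022),(-.0436,0,.022),(0,0,.022))])
crop('top2',110,180,210,270,4,'e1');crop('scene2',310,150,410,240,4,'e2')
cv2.imwrite('pics/e.png',np.hstack([cv2.imread('pics/e1.png'),cv2.imread('pics/e2.png')]))
E
```

```text
[  0.486    0.2436 -42.0361] [[ 0.4254 -0.6106]
 [ 1.012   0.5105]
 [ 0.1959  0.4613]
 [ 0.6488  0.2478]
 [-1.2418  0.3858]
 [ 0.4468 -1.387 ]
 [-1.1519  0.2597]
 [-0.9513 -0.4136]]
handle [[0.4377 0.2871 0.047 ]]
[0.391  0.3378 0.2431] [[ 0.5842  0.8116 -0.0005]
 [ 0.8116 -0.5842  0.0028]
 [ 0.002  -0.002  -1.    ]]
top2 [array([109.0164, 223.0882]), array([138.0209, 243.6632]), array([123.4699, 233.3411])]
scene2 [array([373.1793, 197.7787]), array([364.33  , 182.1445]), array([368.6451, 189.7681])]
```

View pics/e.png

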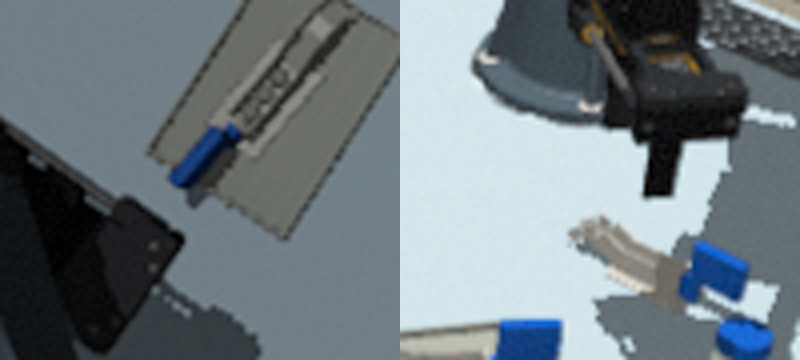

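{"api": "carry_out", "payload": {"steps": [[[2.5,-2.7,0],-3,0],[[2.1,-2.4,0],-3,0],[[0,0,-3],0,0],[[0,0,-3.5],0,0],[[0,0,-3.5],0,0],[[0,0,-2.5],0,0],[[0,0,0],0,0]]}}

```text
time: 1.8
position: [0.4317, 0.2957, 0.116]
tool_rot: [0.91, 0.414, 0.003, -0.003]
ft_force: [0.5, -0.4, -0.3]
grip_width: 0.0871
```

```bash
python3 - <<'E'
from h import *
o=robot.get_obs();X=R.from_quat(o['tool_rot']).as_matrix();print(o['position'],np.degrees(np.arctan2(X[1,0],X[0,0])),np.array([.4377,.2871,.05])-o['position'],o['ft_force'])
E
```

```text
[0.43174831 0.2956754  0.11601396] 48.86714741210183 [ 0.00595169 -0.0085754  -0.06601396] [ 0.52866539 -0.40953233 -0.25818788]
```

{"api": "carry_out", "payload": {"steps": [[[0.6,-0.85,-1],0,0],[[0,0,-2],0,0],[[0,0,-2.3],0,0],[[0,0,-1.5],0,0],[[0,0,0],0,0],[[0,0,0],0,0]]}}

```text
time: 2.4
position: [0.4414, 0.2914, 0.0507]
tool_rot: [0.909, 0.417, 0.009, -0.003]
ft_force: [0.5, 0.0, -0.5]
grip_width: 0.0872
```

```bash
python3 - <<'E'
from h import *
for n in('top','scene'): snap(n,n+'3')
o=robot.get_obs();X=R.from_quat(o['tool_rot']).as_matrix();print(o['position'],np.degrees(np.arctan2(X[1,0],X[0,0])),np.array([.4377,.2871,.05])-o['position'],o['ft_force'])
crop('top3',130,165,220,245,4.44,'e1');crop('scene3',280,180,370,260,4.44,'e2')
cv2.imwrite('pics/e3.png',np.hstack([cv2.imread('pics/e1.png'),cv2.imread('pics/e2.png')]))
E
```

```text
[0.44149851 0.29143797 0.05107377] 49.33334511010785 [-0.00379851 -0.00433797 -0.00107377] [-0.55651014  0.09452828  0.50178081]
```

View pics/e3.png

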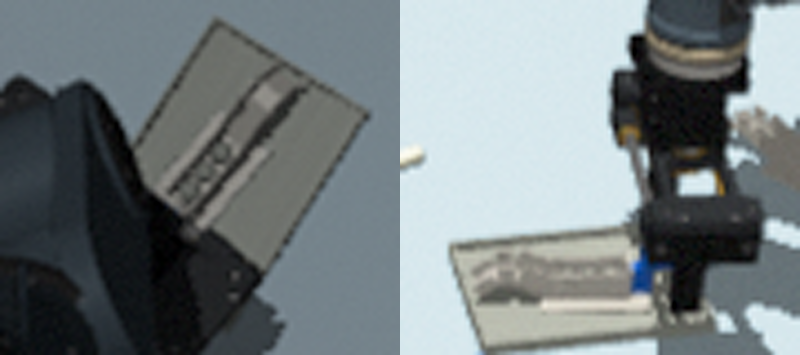

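{"api": "carry_out", "payload": {"steps": [[[-0.4,-0.4,0],-0.5,0],[[0,0,0],0,0.5],[[0,0,0],0,1],[[0,0,0],0,1],[[0,0,0],0,1],[[0,0,0],0,1],[[0,0,0],0,1]], "squeeze": 10}}

```text
time: 3.2
position: [0.4387, 0.2877, 0.0541]
tool_rot: [0.911, 0.413, 0.012, -0.003]
ft_force: [0.6, 0.3, 0.9]
grip_width: 0.0472
```

{"api": "carry_out", "payload": {"steps": [[[0,0,-0.4],0,1],[[0,0,0],0,1],[[0,0,0],0,1],[[0,0,0],0,1],[[0,0,0],0,1],[[0,0,0],0,1]]}}

```text
time: 3.8
position: [0.4377, 0.2872, 0.0496]
tool_rot: [0.911, 0.413, 0.011, -0.003]
ft_force: [0.8, -0.5, 1.3]
grip_width: 0.0118
```

{"api": "carry_out", "payload": {"steps": [[[0,0,0],0,1],[[0,0,0],0,1],[[0,0,0.5],0,1],[[0,0,1],0,1],[[0,0,1.5],0,1],[[0,0,2],0,1],[[0,0,2],0,1],[[0,0,1.5],0,1],[[0,0,0.5],0,1],[[0,0,0],0,1]], "squeeze": 45}}

```text
time: 4.8
position: [0.4366, 0.2872, 0.1448]
tool_rot: [0.911, 0.413, 0.011, -0.003]
ft_force: [0.7, 0.2, -2.7]
grip_width: 0.0116
```

```bash
python3 - <<'E'
from h import *
for n in('top','scene'): snap(n,n+'4')
o=robot.get_obs();X=R.from_quat(o['tool_rot']).as_matrix();print(o['position'],X,o['ft_force'],o['moment'])
crop('top4',130,165,220,245,4.44,'e1');crop('scene4',270,160,370,250,4,'e2')
cv2.imwrite('pics/e4.png',np.hstack([cv2.imread('pics/e1.png'),cv2.imread('pics/e2.png')[:355]]))
E
```

```text
[0.43605881 0.28701217 0.14375813] [[ 0.65874757  0.75221996  0.01472292]
 [ 0.75209274 -0.65890941  0.01396096]
 [ 0.02020279  0.00187625 -0.99979414]] [-0.06903557  0.79216574 -2.82948518] [ 0.02600233  0.06635084 -0.0144414 ]
```

View pics/e4.png

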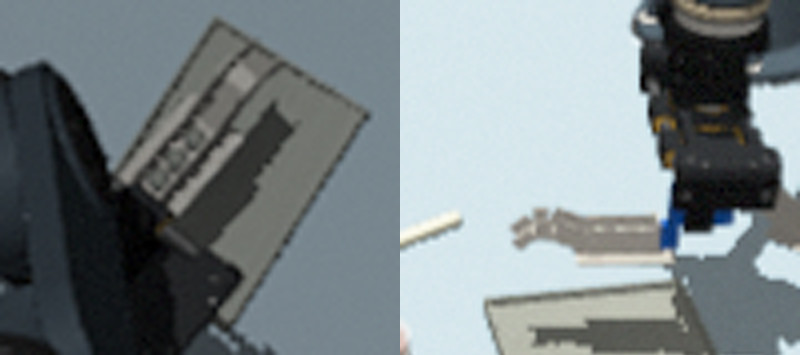

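{"api": "carry_out", "payload": {"steps": [[[0,0,1],0,1],[[0,0,2],0,1],[[0,-0.5,3],0,1],[[0,-1,3],2,1],[[0,-2,2],4,1],[[0,-3,1],4,1],[[0,-3.5,0],4,1],[[0,-4,0],4,1],[[0,-4,0],4,1],[[0,-4,0],4,1]]}}

```text
time: 5.9
position: [0.4312, 0.0629, 0.266]
tool_rot: [0.786, 0.619, 0.003, -0.004]
ft_force: [-0.6, -0.3, -2.3]
grip_width: 0.0115
```

{"api": "carry_out", "payload": {"steps": [[[0,-4,0],4,1],[[0,-4,0],4,1],[[0,-4,0],4,1],[[0,-4,0],3,1],[[0,-4,0],1,1],[[0,-4,0],0,1],[[0,-3,0],0,1],[[0,-2,0],0,1],[[0,-1,0],0,1],[[0,0,0],0,1]]}}

```text
time: 6.9
position: [0.4254, -0.254, 0.2645]
tool_rot: [0.69, 0.724, 0.0, -0.008]
ft_force: [0.2, 0.1, -1.7]
grip_width: 0.0119
```

```bash
cat > st.py <<'E'
from h import *
o=robot.get_obs();X=R.from_quat(o['tool_rot']).as_matrix();print(o['time'],'pos',o['position'].round(4),'scoopyaw',np.degrees(np.arctan2(X[1,0],X[0,0])).round(2)-90,'toolz',X[:,2].round(3),'xz',X[2,0].round(3),o['ft_force'].round(2),'q',o['q'].round(2),o['grip_width'])
E
python3 st.py
```

```text
6.9 pos [ 0.4254 -0.254   0.2645] scoopyaw 2.769999999999996 toolz [-0.011  0.012 -1.   ] xz 0.013 [ 0.18  0.07 -1.65] q [-0.76  0.33  1.72  0.    1.11 -2.38] 0.011914324895756877
```

{"api": "carry_out", "payload": {"steps": [[[-0.3,-0.8,-1],-1.4,1],[[-0.3,-0.8,-2],-1.4,1],[[0,0,-2],0,1],[[0,0,-2],0,1],[[0,0,-1],0,1],[[0,0,0],0,1],[[0,0,0],0,1]]}}

```text
time: 7.6
position: [0.4175, -0.2636, 0.1798]
tool_rot: [0.707, 0.707, 0.001, -0.011]
ft_force: [0.3, -0.5, -1.3]
grip_width: 0.0116
```

```bash
python3 st.py; python3 - <<'E'
from h import *
for n in('top','scene'): snap(n,n+'5')
crop('top5',330,130,420,220,4.44,'e1');crop('scene5',180,130,270,220,4.44,'e2')
cv2.imwrite('pics/e5.png',np.hstack([cv2.imread('pics/e1.png'),cv2.imread('pics/e2.png')]))
E
```

```text
7.6 pos [ 0.4175 -0.2636  0.1798] scoopyaw -0.010000000000005116 toolz [-0.015  0.018 -1.   ] xz 0.018 [ 0.35 -0.55 -1.35] q [-0.79  0.46  1.81  0.    0.9  -2.36] 0.011569032785299017
```

View pics/e5.png

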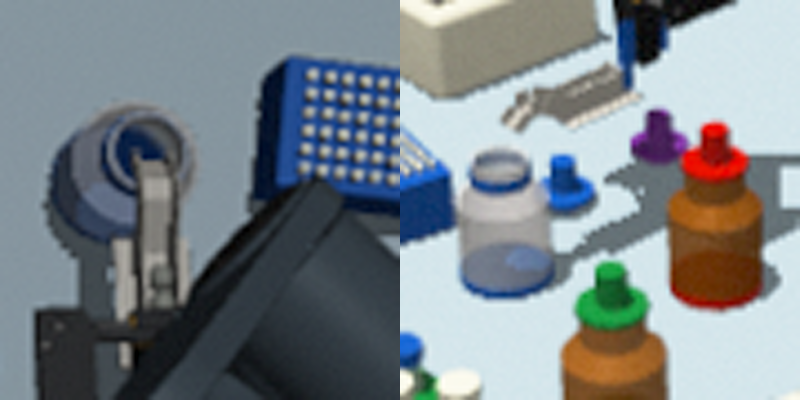

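```bash
python3 - <<'E'
from h import *
T=load('top5')
P=lambda x,y:(330+(x+.5)/4.44-.5,130+(y+.5)/4.44-.5)
print('mouth',at(T,*P(149,145),.115)); print('lip',at(T,*P(155,153),.145),at(T,*P(158,165),.15)); print('pred tip',.4175+.142,-.2636)
S=load('scene5');Q=lambda x,y:(180+(x+.5-400)/4.44-.5,130+(y+.5)/4.44-.5)
print('mouth scene',at(S,*Q(501,163),.115),'lip',at(S,*Q(511,125),.14))
E
```

```text
mouth [ 0.56948197 -0.27021183  0.115     ]
lip [ 0.55910943 -0.26659075  0.145     ] [ 0.55106862 -0.26678935  0.15      ]
pred tip 0.5595 -0.2636
mouth scene [ 0.56746073 -0.25998716  0.115     ] lip [ 0.54871677 -0.26882518  0.14      ]
```

{"api": "carry_out", "payload": {"steps": [[[0.4,-0.1,0],0,1],[[0.4,-0.1,-0.5],0,1],[[0,0,-1],0,1],[[0,0,-1],0,1],[[0,0,-0.5],0,1],[[0,0,0],0,1],[[0,0,0],0,1]]}}

```text
time: 8.4
position: [0.4277, -0.2671, 0.1493]
tool_rot: [0.707, 0.707, 0.001, -0.008]
ft_force: [0.4, -0.5, -2.3]
grip_width: 0.0119
```

```bash
python3 st.py
```

```text
8.4 pos [ 0.4277 -0.2671  0.1493] scoopyaw 0.0 toolz [-0.01   0.013 -1.   ] xz 0.013 [ 0.39 -0.52 -2.29] q [-0.78  0.52  1.81  0.    0.83 -2.35] 0.011899476717740819
```

{"api": "carry_out", "payload": {"steps": [[[0,0,-0.2],0,1],[[0,0,-0.15],0,1],[[0,0,-0.1],0,1],[[0,0,0],0,1],[[0,0,0],0,1]]}}

```text
time: 8.9
position: [0.4278, -0.2674, 0.1458]
tool_rot: [0.707, 0.707, 0.001, -0.007]
ft_force: [-0.8, 0.7, -0.0]
grip_width: 0.0115
```

```bash
python3 st.py; python3 - <<'E'
from h import *
for n in('top','scene'): snap(n,n+'6')
crop('top6',340,140,400,200,6.66,'e1');crop('scene6',185,140,245,200,6.66,'e2')
cv2.imwrite('pics/e6.png',np.hstack([cv2.imread('pics/e1.png'),cv2.imread('pics/e2.png')]))
E
```

```text
8.9 pos [ 0.4278 -0.2674  0.1458] scoopyaw 0.0 toolz [-0.009  0.012 -1.   ] xz 0.012 [-0.83  0.68 -0.01] q [-0.78  0.52  1.82  0.    0.82 -2.35] 0.011468515281884438
```

View pics/e6.png

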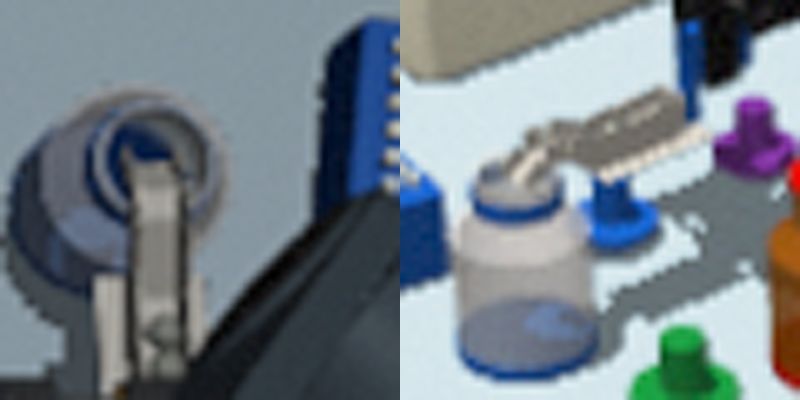

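```bash
cat > path.py <<'E'
import numpy as np
und=np.array([(32,0),(32.01,8),(52,17.5),(64,17.5),(77,8)])-[77,8]
rim=np.linspace(-25,-19,25)
def rot(v,th): c,s=np.cos(th),np.sin(th); v=np.atleast_2d(v); return np.c_[v[:,0]*c+v[:,1]*s,-v[:,0]*s+v[:,1]*c]
def P(deg,t):
    th=np.radians(deg); u=rot(und[1:],th); h=np.interp(rim-t,u[:,0],u[:,1]); d=h.min(); p=rot([-142,36],th)[0]; return np.array([t+p[0],-d+p[1]]),d
if __name__=='__main__':
    p0,_=P(0,1)
    for a in range(0,61,5):
        t=1-10*a/50; p,d=P(a,t); print(a,t,'dP',(p-p0).round(1),'depth',d.round(1))
E
python3 path.py
```

```text
0 1.0 dP [0. 0.] depth 9.0
5 0.0 dP [ 2.7 10.1] depth 11.2
10 -1.0 dP [ 6.4 20.3] depth 12.8
15 -2.0 dP [11.2 30.2] depth 14.4
20 -3.0 dP [16.9 39.5] depth 15.9
25 -4.0 dP [23.5 48.2] depth 17.5
30 -5.0 dP [31.  56.1] depth 19.1
35 -6.0 dP [39.3 63.3] depth 20.7
40 -7.0 dP [48.4 69.4] depth 22.5
45 -8.0 dP [58.  74.5] depth 24.4
50 -9.0 dP [68.3 79.1] depth 25.8
55 -10.0 dP [79.  82.7] depth 27.3
60 -11.0 dP [90.2 85. ] depth 29.0
```

{"api": "carry_out", "payload": {"steps": [[[0,0,0],0,1],[[0,0,0],0,1],[[0.1,0,0.4],0,1],[[0.15,0,0.6],0,1],[[0.2,0,0.6],0,1],[[0.2,0,0.6],0,1],[[0.2,0,0.5],0,1],[[0.2,0,0.3],0,1],[[0,0,0],0,1],[[0,0,0],0,1]], "squeeze": 4}}

```text
time: 10.0
position: [0.4402, -0.268, 0.1788]
tool_rot: [0.707, 0.707, 0.001, -0.006]
ft_force: [-0.2, 0.4, -2.7]
grip_width: 0.0121
```

```bash
python3 st.py; python3 - <<'E'
from h import *
for n in('top','scene'): snap(n,n+'7')
crop('top7',340,140,400,200,6.66,'e1');crop('scene7',185,140,245,200,6.66,'e2')
cv2.imwrite('pics/e7.png',np.hstack([cv2.imread('pics/e1.png'),cv2.imread('pics/e2.png')]))
E
```

```text
10.0 pos [ 0.4402 -0.268   0.1788] scoopyaw 0.0 toolz [-0.007  0.01  -1.   ] xz 0.01 [-0.17  0.44 -2.68] q [-0.77  0.48  1.76  0.    0.91 -2.34] 0.012076703075674817
```

View pics/e7.png

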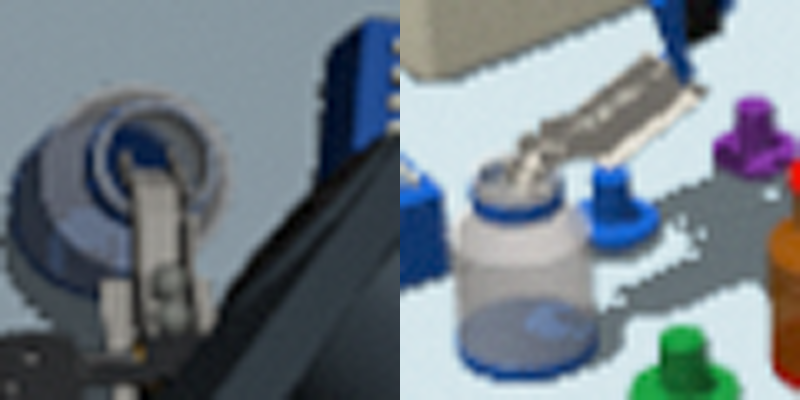

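{"api": "carry_out", "payload": {"steps": [[[0.28,0,0.46],0,1],[[0.28,0,0.46],0,1],[[0.33,0,0.43],0,1],[[0.33,0,0.43],0,1],[[0.37,0,0.4],0,1],[[0.37,0,0.4],0,1],[[0,0,0],0,1],[[0,0,0],0,1],[[0,0,0],0,1]]}}

```text
time: 11.0
position: [0.4612, -0.2675, 0.2063]
tool_rot: [0.707, 0.707, 0.001, -0.007]
ft_force: [0.4, 0.4, -1.7]
grip_width: 0.0116
```

```bash
python3 st.py
```

```text
11.0 pos [ 0.4612 -0.2675  0.2063] scoopyaw 0.010000000000005116 toolz [-0.008  0.012 -1.   ] xz 0.012 [ 0.44  0.44 -1.65] q [-0.74  0.46  1.69  0.    1.   -2.31] 0.011613821444742432
```

{"api": "carry_out", "payload": {"steps": [[[0.4,0,0.25],0,1],[[0.4,0,0.25],0,1],[[0.4,0,0.25],0,1],[[0.4,0,0.2],0,1],[[0.4,0,0.2],0,1],[[0.4,0,0.2],0,1],[[0,0,0],0,1],[[0,0,0],0,1],[[0,0,0],0,1],[[0,0,0],0,1]]}}

```text
time: 12.0
position: [0.4869, -0.2673, 0.2205]
tool_rot: [0.707, 0.707, 0.001, -0.008]
ft_force: [0.8, 0.2, -2.6]
grip_width: 0.012
```

```bash
python3 st.py
```

```text
12.0 pos [ 0.4869 -0.2673  0.2205] scoopyaw 0.0 toolz [-0.009  0.012 -1.   ] xz 0.012 [ 0.8   0.18 -2.56] q [-0.71  0.47  1.62  0.    1.06 -2.28] 0.011973871535013223
```

{"api": "carry_out", "payload": {"steps": [[[0.4,0,0.17],0,1],[[0.4,0,0.17],0,1],[[0.4,0,0.15],0,1],[[0.4,0,0.15],0,1],[[0.4,0,0.15],0,1],[[0,0,0],0,1],[[0,0,0],0,1],[[0,0,0],0,1],[[0,0,0],0,1],[[0,0,0],0,1]]}}

```text
time: 13.0
position: [0.5084, -0.2675, 0.229]
tool_rot: [0.707, 0.707, 0.001, -0.008]
ft_force: [-0.3, -0.7, -2.0]
grip_width: 0.012
```

```bash
python3 st.py; python3 - <<'E'
from h import *
for n in('top','scene'): snap(n,n+'8')
S=load('scene8');b=(.567,-.269)
print('floor px',[proj(S,(b[0]+dx,b[1]+dy,.013)).round(1) for dx,dy in((0,0),(.03,0),(-.03,0),(0,.03),(0,-.03))])
for r in range(172,198): print(r,' '.join('%4d'%v for v in (cv2.imread('pics/scene8.png').astype(int).sum(2)-cv2.imread('pics/scene6.png').astype(int).sum(2))[r,192:217]))
E
```

```text
13.0 pos [ 0.5084 -0.2675  0.229 ] scoopyaw -0.010000000000005116 toolz [-0.01   0.012 -1.   ] xz 0.012 [-0.26 -0.7  -2.02] q [-0.68  0.48  1.57  0.    1.11 -2.25] 0.011978036411843081
floor px [array([202.6, 188.9]), array([196.2, 191.8]), array([209., 186.]), array([207.5, 192.1]), array([197.9, 185.7])]
172    0    3    3   -4   -2    0    9    3  -16    5    2   16    0    0    0    0   -1    4  -18  -36  -66 -115  -87  -17  -19
173    1    0   -4    3    8    5   -8   -2   -8    4    1   -4   -7    4   -5  -11   -9   -5  -26  -25  -54  -98 -132  -69  -82
174   -4   -8   -8   -2  -10   -2    0    1   -1   -2    3   -6    3    3   -7    1    9   -3  -12  -25  -41  -93 -150 -106 -176
175  -16   -4   -3   -6   -1   -7    5    9  -13    3    4    3    1    6   -4   -4    0    3  -19    7  -18  -59 -100  -64 -140
176   -7   -9   -8    0    3    4   -9   -3   -5   -3   -2   -5  -10   -2   -1   -4   -5  -11  -31   -5  -11  -17  -45  -85  -70
177  -13   -3   -5   -4   -3   -3   -7   -6   -7    0   -6   -7   -4   -6   -5    3    6  -10  -18   10    7   -5   -3  -14  -15
178  -10   -6   -6
[... 1861 characters left out ...]
   24   42   50   29   -7    7    7    3   -2    1   -3
193   -5   -4    3   -2   13    3   13   -5   -2    0   -5   -6    2    1   -4   20   26   24   -1   -1   -8  -11   -5   -5   -2
194   -5   -7  -16   13   -5    4    2    9   -4    7    2   13    3   -9   -3   11   18   -5    1  -18   20    8   -6  -15    0
195   -4    1  -15    4    5    8    5   -6    3  -13   -5   -9   -4  -11   14    9    1  -14   -5   -5    5    7    0    2    2
196   -1    0    3   -3   -4   -2   -1  -23   -1   -1  -14  -13    5   11    5    1   -2    3   -6   -5   -1   -2    4   -2   -1
197    6    2   -3   -6    1    0    4  -11   -8    2    3   -6    0    3   -7    1   -4   -1   -2   -6   -2    0    5    3   -2
```

```bash
python3 - <<'E'
from h import *
crop('scene8',185,125,235,203,7.6,'e2');crop('top8',340,140,400,200,6,'e1')
a=cv2.imread('pics/e2.png');im=cv2.imread('pics/scene8.png')[178:200,188:218]
im=cv2.resize(np.clip((im.astype(float)-110)*2.,0,255).astype(np.uint8),None,fx=11,fy=11,interpolation=cv2.INTER_CUBIC)
o=np.zeros((600,760,3),np.uint8); o[:a.shape[0],:380]=a[:600]; o[:im.shape[0],390:720]=im; b=cv2.imread('pics/e1.png'); o[242:600,390:750]=b[:358]
cv2.imwrite('pics/e8.png',o)
E
```

```text
(no output)
```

View pics/e8.png

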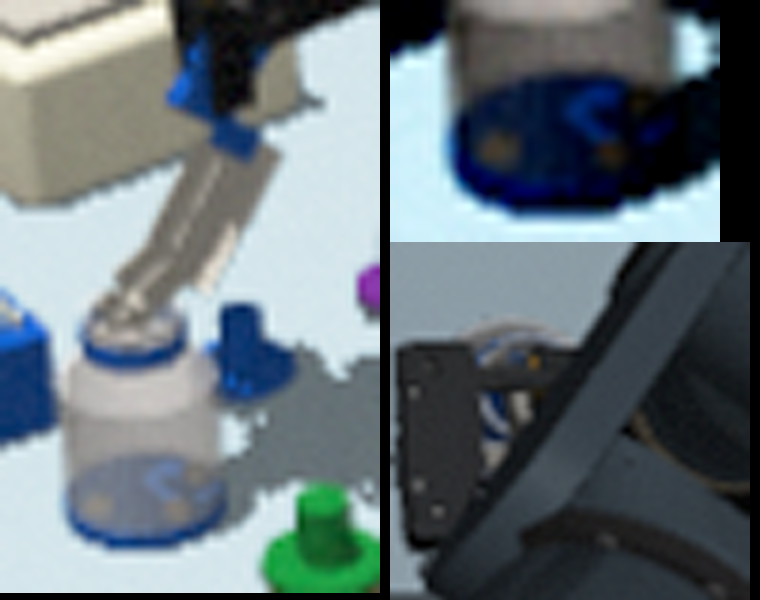

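{"api": "carry_out", "payload": {"steps": [[[-0.6,0,-0.2],0,1],[[-0.6,0,-0.2],0,1],[[-0.5,0,-0.23],0,1],[[-0.5,0,-0.23],0,1],[[-0.96,0,-0.5],0,1],[[-0.91,0,-0.61],0,1],[[-0.83,0,-0.72],0,1],[[-0.4,0,-0.4],0,1],[[0,0,0],0,1]]}}

```text
time: 14.0
position: [0.4504, -0.2672, 0.1957]
tool_rot: [0.708, 0.707, 0.001, -0.007]
ft_force: [1.4, 0.1, -1.0]
grip_width: 0.0119
```

```bash
python3 st.py
```

```text
14.0 pos [ 0.4504 -0.2672  0.1957] scoopyaw -0.09000000000000341 toolz [-0.008  0.012 -1.   ] xz 0.012 [ 1.43  0.06 -1.02] q [-0.75  0.46  1.73  0.    0.96 -2.32] 0.011921932680064836
```

{"api": "carry_out", "payload": {"steps": [[[-0.3,0,-0.5],0,1],[[-0.5,0,-0.9],0,1],[[-0.45,0,-0.9],0,1],[[-0.35,0,-0.9],0,1],[[-0.3,0,-0.9],0,1],[[-0.15,0,-0.4],0,1],[[0,0,-0.1],0,1],[[0,0,0],0,1]]}}

```text
time: 14.8
position: [0.4277, -0.267, 0.145]
tool_rot: [0.707, 0.707, 0.001, -0.008]
ft_force: [-2.0, 0.1, -0.7]
grip_width: 0.0117
```

```bash
python3 st.py;  python3 - <<'E'
from h import *
for n in('top','scene'): snap(n,n+'9')
for a,(x0,y0,x1,y1) in(('scene',(190,158,226,200)),('scene',(200,145,246,168))):
    d=np.abs(cv2.imread(f'pics/{a}9.png').astype(int)-cv2.imread(f'pics/{a}6.png')).sum(2)[y0:y1,x0:x1]; print('diff vs level contact',d.mean(), (d>60).sum())
E
```

```text
14.8 pos [ 0.4277 -0.267   0.145 ] scoopyaw -0.060000000000002274 toolz [-0.01   0.014 -1.   ] xz 0.014 [-2.04  0.11 -0.71] q [-0.78  0.53  1.82  0.    0.82 -2.35] 0.011745974294320083
diff vs level contact 13.927910052910052 83
diff vs level contact 27.793950850661627 171
```

```bash
cat > tilt.py <<'E'
from h import *
def strip(tag,x0=195,y0=120,x1=240,y1=170):
    im=cv2.imread(f'pics/{tag}.png').astype(int)[y0:y1,x0:x1]; b,g,r=im[...,0],im[...,1],im[...,2]
    m=((r-b)>-6)&(abs(r-b)<70)&(abs(r-g)<30)&(r>70)
    n,l,s,_=cv2.connectedComponentsWithStats(m.astype(np.uint8),connectivity=8)
    out=[]
    for i in range(1,n):
        if s[i,4]>80:
            ys,xs=np.nonzero(l==i); c=np.cov(xs,ys); w,v=np.linalg.eigh(c); out.append((s[i].tolist(),round(float(np.degrees(np.arctan2(v[1,1],v[0,1]))),1),(xs.mean()+x0).round(1),(ys.mean()+y0).round(1)))
    return out
if __name__=='__main__':
    for t in sys.argv[1:]: print(t,strip(t))
E
python3 tilt.py scene6 scene7 scene8 scene9
```

```text
scene6 [([0, 0, 41, 31, 595], -175.9, np.float64(207.0), np.float64(134.3)), ([2, 33, 35, 17, 265], 162.5, np.float64(214.5), np.float64(161.1))]
scene7 [([0, 0, 28, 31, 629], 157.8, np.float64(206.4), np.float64(133.6)), ([2, 28, 34, 22, 287], 150.6, np.float64(214.2), np.float64(158.8))]
scene8 [([0, 0, 27, 50, 654], 78.8, np.float64(204.3), np.float64(144.0))]
scene9 [([0, 0, 41, 31, 597], -175.5, np.float64(207.1), np.float64(134.4)), ([2, 34, 34, 16, 259], 165.7, np.float64(213.7), np.float64(161.7))]
```

{"api": "carry_out", "payload": {"steps": [[[0,0,0],0,1],[[0,0,0],0,1],[[0,0,0],0,1],[[0,0,0.5],0,1],[[0,0,1],0,1],[[0,0,2.5],0,1],[[0,0,3.5],0,1],[[0,0,3],0,1],[[0,1,1.5],0,1],[[0,3,0],0,1]], "squeeze": 45}}

```text
time: 15.9
position: [0.4292, -0.2294, 0.2748]
tool_rot: [0.708, 0.706, 0.001, -0.004]
ft_force: [-0.0, -0.2, -2.4]
grip_width: 0.0117
```

{"api": "carry_out", "payload": {"steps": [[[0,4,0],0,1],[[0,5,0],-3,1],[[0,5,0],-5,1],[[0,5,0],-5,1],[[0,5,0],-5,1],[[0,5,0],-5,1],[[0,5,0],-5,1],[[0,5,0],-5,1],[[0,4,0],-5,1],[[0,3,0],-3,1]]}}

```text
time: 16.9
position: [0.4273, 0.2369, 0.2867]
tool_rot: [0.918, 0.396, 0.007, 0.004]
ft_force: [0.6, -0.2, -1.7]
grip_width: 0.012
```

{"api": "carry_out", "payload": {"steps": [[[0,1,0],0,1],[[0,0,0],0,1],[[0,0,0],0,1]]}}

```text
time: 17.2
position: [0.4262, 0.2504, 0.2886]
tool_rot: [0.917, 0.4, 0.008, 0.004]
ft_force: [-0.3, -0.9, -1.9]
grip_width: 0.0116
```

```bash
python3 st.py
```

```text
17.2 pos [0.4262 0.2504 0.2886] scoopyaw -42.89 toolz [ 0.019 -0.001 -1.   ] xz 0.012 [-0.29 -0.87 -1.95] q [ 0.31  0.29  1.71 -0.01  1.13 -0.51] 0.011571854529552115
```

{"api": "carry_out", "payload": {"steps": [[[0.3,1.2,-1],3,1],[[0.3,1.2,-2.5],3,1],[[0.1,0.5,-4],0,1],[[0,0.3,-4],0,1],[[0,0,-4],0,1],[[0,0,-3],0,1],[[0,0,-1.5],0,1],[[0,0,-0.5],0,1],[[0,0,0],0,1],[[0,0,0],0,1]]}}

```text
time: 18.2
position: [0.4408, 0.2689, 0.0823]
tool_rot: [0.897, 0.442, 0.013, 0.007]
ft_force: [0.1, -0.3, -1.8]
grip_width: 0.0119
```

```bash
python3 st.py
```

```text
18.2 pos [0.4408 0.2689 0.0823] scoopyaw -37.55 toolz [ 0.029 -0.001 -1.   ] xz 0.017 [ 0.11 -0.32 -1.79] q [ 0.34  0.64  1.85 -0.02  0.62 -0.56] 0.011885993887595859
```

{"api": "carry_out", "payload": {"steps": [[[-0.4,0.65,-0.5],0,1],[[-0.4,0.65,-1],0,1],[[0,0,-0.7],0,1],[[0,0,0],0,1],[[0,0,0],0,1]]}}

```text
time: 18.7
position: [0.4342, 0.284, 0.0617]
tool_rot: [0.897, 0.442, 0.017, 0.007]
ft_force: [-0.2, 0.2, -1.9]
grip_width: 0.0114
```

```bash
python3 st.py
```

```text
18.7 pos [0.4342 0.284  0.0617] scoopyaw -37.49 toolz [ 0.036  0.002 -0.999] xz 0.023 [-0.23  0.25 -1.89] q [ 0.37  0.68  1.86 -0.02  0.57 -0.53] 0.011442331877611943
```

Now lower with a weak grip so the foot settles level.

{"api": "carry_out", "payload": {"steps": [[[0,0,-0.5],0,1],[[0,0,-0.3],0,1],[[0,0,-0.2],0,1],[[0,0,0],0,1],[[0,0,0],0,1]], "squeeze": 10}}

```text
time: 19.2
position: [0.4343, 0.2848, 0.0527]
tool_rot: [0.897, 0.442, 0.017, 0.007]
ft_force: [-0.1, 0.1, -0.9]
grip_width: 0.0117
```

```bash
python3 st.py
```

```text
19.2 pos [0.4343 0.2848 0.0527] scoopyaw -37.51 toolz [ 0.037  0.003 -0.999] xz 0.025 [-0.14  0.1  -0.92] q [ 0.37  0.7   1.86 -0.02  0.55 -0.53] 0.011705452052959265
```

{"api": "carry_out", "payload": {"steps": [[[0,0,-0.15],0,1],[[0,0,-0.15],0,1],[[0,0,0],0,1],[[0,0,0],0,1],[[0,0,0],0,0.7],[[0,0,0],0,0.5],[[0,0,0],0,0.5],[[0,0,0],0,0.5],[[0,0,0],0,0.5],[[0,0,0],0,0.5]], "squeeze": 3}}

```text
time: 20.2
position: [0.4358, 0.2849, 0.0495]
tool_rot: [0.897, 0.442, 0.019, 0.007]
ft_force: [0.4, 0.3, -0.5]
grip_width: 0.0424
```

```bash
python3 st.py
```

```text
20.2 pos [0.4358 0.2849 0.0495] scoopyaw -37.54 toolz [ 0.04   0.004 -0.999] xz 0.028 [ 0.39  0.33 -0.53] q [ 0.37  0.7   1.86 -0.02  0.54 -0.53] 0.042387946606671605
```

Open; lift straight up and move towards the lid.

{"api": "carry_out", "payload": {"steps": [[[0,0,0.5],0,0.5],[[0,0,2],0,0.5],[[0,0,3],0,0.5],[[0,0,5],0,0.5],[[0,0,5],0,0.2],[[0,0,5],0,0],[[0,-3,3],0,0],[[0,-4,0],0,0],[[0,-4.5,0],0,0],[[0,-4.5,0],0,0]]}}

```text
time: 21.2
position: [0.4338, 0.1238, 0.2969]
tool_rot: [0.894, 0.447, 0.023, 0.009]
ft_force: [0.4, -0.4, 0.4]
grip_width: 0.0829
```

{"api": "carry_out", "payload": {"steps": [[[0,-4.5,0],0,0],[[0,-4.5,0],0,0],[[0,-4.5,0],0,0],[[0,-4.5,0],0,0],[[0,-4.5,0],0,0],[[0,-4.5,0],0,0],[[0,-4,0],0,0],[[0,-3,0],0,0],[[0,-1,0],0,0],[[0,0,0],0,0]]}}

```text
time: 22.2
position: [0.4286, -0.2443, 0.3017]
tool_rot: [0.896, 0.444, 0.026, 0.013]
ft_force: [0.4, 0.5, 0.4]
grip_width: 0.0869
```

```bash
python3 st.py; python3 - <<'E'
from h import *
T=snap('top','top10');S=snap('scene','scene10')
# scoop in tray: diff with start, silhouettes; lid & bottle
a=cv2.imread('pics/top10.png');a0=cv2.imread('pics/top1.png')
def blob(im,m,box,amin=15):
    x0,y0,x1,y1=box; n,l,s,c=cv2.connectedComponentsWithStats(m[y0:y1,x0:x1].astype(np.uint8)); return [(s[i].tolist(),(c[i]+[x0,y0]).round(2).tolist()) for i in range(1,n) if s[i,4]>=amin]
for nm,im in(('now',a),('start',a0)):
    b,g,r=[im[...,i].astype(int) for i in range(3)]
    blue=(b>2*r)&(b-r>40)
    print(nm,'handle',blob(im,blue,(140,165,220,245)),'bottle/lid',blob(im,blue,(335,140,388,225)))
for nm in('scene10','scene1'):
    im=cv2.imread(f'pics/{nm}.png').astype(int);b,g,r=[im[...,i] for i in range(3)]
    print(nm,blob(im,(b-r>80),(185,150,232,205)))
E
```

```text
22.2 pos [ 0.4286 -0.2443  0.3017] scoopyaw -37.26 toolz [ 0.058  0.    -0.998] xz 0.035 [0.37 0.49 0.4 ] q [-0.77  0.26  1.71  0.04  1.13 -1.71] 0.08689373837155644
now handle [([15, 45, 17, 16, 89], [161.85, 217.09])] bottle/lid [([21, 19, 12, 12, 75], [361.72, 165.01])]
start handle [([12, 47, 14, 15, 74], [158.74, 218.91])] bottle/lid [([21, 20, 12, 11, 81], [361.17, 165.51]), ([34, 58, 19, 20, 266], [378.33, 207.3])]
scene10 [([27, 15, 12, 12, 91], [217.07, 171.07]), ([0, 16, 7, 17, 87], [187.49, 174.23]), ([10, 44, 15, 3, 17], [201.47, 195.35])]
scene1 [([27, 15, 12, 12, 89], [217.03, 171.13]), ([0, 16, 6, 17, 86], [187.45, 174.16])]
```

{"api": "carry_out", "payload": {"steps": [[[0.3,-1,0],6,0],[[0.5,-1.5,0],7,0],[[0.5,-1.7,0],7,0],[[0.5,-1.7,0],7,0],[[0.4,-1.3,-1],7,0],[[0.2,-0.6,-2],7,0],[[0,0,-3],6,0],[[0,0,-3],0,0],[[0,0,-2],0,0],[[0,0,0],0,0]]}}

```text
time: 23.3
position: [0.4554, -0.2995, 0.1909]
tool_rot: [0.621, 0.784, 0.03, -0.003]
ft_force: [-0.1, 0.6, -0.3]
grip_width: 0.0869
```

```bash
python3 st.py
```

```text
23.3 pos [ 0.4554 -0.2995  0.1909] scoopyaw 13.280000000000001 toolz [ 0.032  0.051 -0.998] xz 0.042 [-0.12  0.64 -0.28] q [-0.82  0.49  1.69  0.07  0.98 -2.66] 0.08694801047598302
```

{"api": "carry_out", "payload": {"steps": [[[0,-0.9,-1],-2,0],[[0,-1,-2],-2,0],[[0,-0.8,-3],0,0],[[0,0,-2],0,0],[[0,0,-1.5],0,0],[[0,0,0],0,0],[[0,0,0],0,0]]}}

```text
time: 24.0
position: [0.4612, -0.3287, 0.0993]
tool_rot: [0.649, 0.76, 0.029, 0.006]
ft_force: [0.3, -0.3, -0.3]
grip_width: 0.0869
```

```bash
python3 st.py;python3 - <<'E'
from h import *
snap('scene','scene11'); c=load('scene11')
im=cv2.imread('pics/scene11.png').astype(int)[160:182,206:232]
for r,row in enumerate(im): print(160+r,''.join('B' if p[0]-p[2]>70 else ('#' if p.sum()<150 else '.') for p in row))
o=robot.get_obs();X=R.from_quat(o['tool_rot']).as_matrix()
for p in ((.4545,-.327),(.4545,-.321)): print(p,[proj(c,(*p,z)).round(1).tolist() for z in (0.009,.016,.046)])
print('tips',[proj(c,o['position']+X@np.array((s*.0436,0,.022))).round(1).tolist() for s in(-1,1)])
E
```

```text
24.0 pos [ 0.4612 -0.3287  0.0993] scoopyaw 9.060000000000002 toolz [ 0.046  0.037 -0.998] xz 0.029 [ 0.31 -0.26 -0.34] q [-0.85  0.65  1.71  0.08  0.78 -2.63] 0.08685123101757619
160 ................####......
161 ................####......
162 ................###.......
163 ..........................
164 ..........................
165 ........BBBB..............
166 ........BBBBB.............
167 ........BBBBB.............
168 ........BBBBB.............
169 .......BBBBBB.............
170 ..B...BBBBBBBBB...........
171 BB.....BBBBBBBBBB.........
172 .......BBBBBBBBBB.........
173 .......BBBBBBBBBB.........
174 .......BBBBBBBBBB.........
175 .......BBBBBBBBB..........
176 ........BBBBBB............
177 ..........................
178 ..........................
179 ..........................
180 ..........................
181 ..........................
(0.4545, -0.327) [[216.6, 173.6], [216.5, 172.1], [216.2, 165.6]]
(0.4545, -0.321) [[217.5, 174.2], [217.5, 172.7], [217.1, 166.1]]
tips [[206.0, 156.0], [222.4, 162.3]]
```

{"api": "carry_out", "payload": {"steps": [[[-0.4,0.2,-1],0,0],[[-0.2,0.1,-1.5],0,0],[[-0.1,0,-1.5],0,0],[[0,0,-0.8],0,0],[[0,0,0],0,0],[[0,0,0],0,0]]}}

```text
time: 24.65
position: [0.4556, -0.3272, 0.054]
tool_rot: [0.649, 0.76, 0.028, 0.011]
ft_force: [0.3, -1.1, 0.4]
grip_width: 0.0867
```

```bash
python3 st.py
```

```text
24.65 pos [ 0.4556 -0.3272  0.054 ] scoopyaw 9.069999999999993 toolz [ 0.053  0.029 -0.998] xz 0.02 [ 0.28 -1.14  0.43] q [-0.85  0.72  1.75  0.1   0.66 -2.66] 0.08669781471132094
```

{"api": "carry_out", "payload": {"steps": [[[0,0,-0.5],0,0],[[0,0,-0.4],0,0.3],[[0,0,0],0,0.6],[[0,0,0],0,0.8],[[0,0,0],0,1],[[0,0,0],0,1],[[0,0,0],0,1],[[0,0,0],0,1],[[0,0,0],0,1],[[0,0,0],0,1]], "squeeze": 8}}

```text
time: 25.65
position: [0.4568, -0.3284, 0.0463]
tool_rot: [0.649, 0.76, 0.028, 0.013]
ft_force: [-0.1, -0.4, 0.6]
grip_width: 0.0238
```

```bash
python3 st.py
```

```text
25.65 pos [ 0.4568 -0.3284  0.0463] scoopyaw 9.079999999999998 toolz [ 0.056  0.025 -0.998] xz 0.016 [-0.1  -0.37  0.56] q [-0.85  0.74  1.75  0.1   0.64 -2.66] 0.023822620363269573
```

{"api": "carry_out", "payload": {"steps": [[[0,0,0],0,1],[[0,0,0],0,1],[[0,0,0.5],0,1],[[0,0,1.5],0,1],[[0,0,2],0,1],[[0,0,2],0,1],[[0,0,2],0,1],[[0,0,2],0,1],[[0,0,1],0,1],[[0,0,0],0,1]], "squeeze": 20}}

```text
time: 26.65
position: [0.4553, -0.3267, 0.1607]
tool_rot: [0.649, 0.76, 0.028, 0.011]
ft_force: [0.2, -0.9, -0.1]
grip_width: 0.0233
```

```bash
python3 st.py; cat > fit.py <<'E'
from h import *
from scipy.ndimage import map_coordinates
def score(tag,xy,rings):
    c=load(tag); g=G.setdefault(tag,cv2.GaussianBlur(cv2.imread(f'pics/{tag}.png').astype(np.float32),(0,0),.8))
    s=0
    for r,z in rings:
        P=[np.array([proj(c,p)[::-1] for p in rz(circ(r+d,z,72)[:-1],(xy[0],xy[1],0),0)]).T for d in(-.0025,.0025)]
        A,B=[np.stack([map_coordinates(g[...,k],p,order=1) for k in range(3)]) for p in P]
        s+=np.median(np.abs(A-B).sum(0))+np.abs(A-B).sum(0).mean()
    return s
G={}
def best(tag,rings,c0,w=.016,st=.001):
    n=np.arange(-w,w+1e-9,st); M=np.array([[score(tag,(c0[0]+a,c0[1]+b),rings) for b in n] for a in n]); i=np.unravel_index(M.argmax(),M.shape); return c0[0]+n[i[0]],c0[1]+n[i[1]],M.max().round(1)
if __name__=='__main__':
    snap('top','top12');snap('scene','scene12')
    rim=[(.025,.115),(.021,.115)]; foot=[(.04,.0005)]
    for t in('top0','top1','top10','top12','scene1','scene11','scene12'):
        if t=='top0': continue
        print(t,'rim',np.round(best(t,rim,(.567,-.268)),4),'foot',np.round(best(t,foot,(.567,-.268)),4))
    for t in('top1','scene1'): print(t,'lid disc',np.round(best(t,[(.028,.016)],(.455,-.327)),4))
    for a,b,bx in(('scene1','scene12',(188,160,214,200)),('top1','top12',(345,148,385,200))):
        x0,y0,x1,y1=bx; A,B=[cv2.imread(f'pics/{k}.png',0).astype(np.float32)[y0:y1,x0:x1] for k in(a,b)]; print('shift',cv2.phaseCorrelate(A,B,cv2.createHanningWindow(A.shape[::-1],cv2.CV_32F)))
E
python3 fit.py
```

```text
26.65 pos [ 0.4553 -0.3267  0.1607] scoopyaw 9.079999999999998 toolz [ 0.053  0.028 -0.998] xz 0.02 [ 0.17 -0.86 -0.13] q [-0.85  0.55  1.69  0.08  0.89 -2.63] 0.0232904140762783
top1 rim [  0.567  -0.27  262.6  ] foot [  0.551  -0.266 182.4  ]
top10 rim [  0.567  -0.27  257.   ] foot [  0.577  -0.284 127.7  ]
top12 rim [ 5.660e-01 -2.700e-01  3.318e+02] foot [  0.578  -0.284 168.4  ]
scene1 rim [ 5.700e-01 -2.600e-01  2.893e+02] foot [  0.565  -0.266 169.7  ]
scene11 rim [ 5.710e-01 -2.610e-01  2.798e+02] foot [  0.565  -0.266 174.9  ]
scene12 rim [ 5.71e-01 -2.61e-01  2.94e+02] foot [  0.565  -0.266 177.3  ]
top1 lid disc [  0.454  -0.326 196.9  ]
scene1 lid disc [  0.462  -0.311 143.8  ]
shift ((0.6238663284956392, -0.06941326527099179), 0.9749883726791099)
shift ((0.11314717005785724, 0.02892298632434276), 0.7358850880905434)
```

{"api": "carry_out", "payload": {"steps": [[[0,0,1],0,1],[[0,0,1.5],0,1],[[1,0.5,0],0,1],[[2,1,0],0,1],[[2.5,1.2,0],0,1],[[2.5,1.2,0],0,1],[[2,1,0],0,1],[[1,0.5,0],0,1],[[0,0,0],0,1],[[0,0,0],0,1]]}}

```text
time: 27.75
position: [0.5676, -0.2646, 0.1766]
tool_rot: [0.65, 0.76, 0.029, 0.001]
ft_force: [0.5, 0.2, -0.8]
grip_width: 0.0234
```

```bash
python3 st.py
```

```text
27.75 pos [ 0.5676 -0.2646  0.1766] scoopyaw 8.969999999999999 toolz [ 0.04   0.043 -0.998] xz 0.036 [ 0.48  0.16 -0.8 ] q [-0.64  0.6   1.51  0.07  1.03 -2.4 ] 0.023401876123664678
```

{"api": "carry_out", "payload": {"steps": [[[0.1,-0.3,0],0,1],[[0.05,-0.3,0],0,1],[[0,0,0],0,1],[[0,0,0],0,1]]}}

```text
time: 28.15
position: [0.5664, -0.2728, 0.1761]
tool_rot: [0.651, 0.758, 0.029, 0.0]
ft_force: [0.8, 0.7, -1.1]
grip_width: 0.0235
```

```bash
python3 st.py; python3 - <<'E'
from fit import *
snap('top','top13');snap('scene','scene13'); o=robot.get_obs(); z=o['position'][2]-.0463
for t in('top13','scene13'): print(t,'disc',np.round(best(t,[(.028,z+.016)],(.568,-.268)),4),'lower edge',np.round(best(t,[(.028,z+.009)],(.568,-.268)),4))
T=load('top13');im=cv2.imread('pics/top13.png').astype(int)
u,v=proj(T,(.568,-.27,z+.016)).astype(int); print(u,v)
for r in range(v-16,v+18): print(r,''.join('B' if p[0]>2*p[2] and p[0]-p[2]>40 else ('#' if p.sum()<130 else '.') for p in im[r,u-18:u+20]))
E
```

```text
28.15 pos [ 0.5664 -0.2728  0.1761] scoopyaw 8.760000000000005 toolz [ 0.038  0.043 -0.998] xz 0.037 [ 0.76  0.74 -1.11] q [-0.65  0.61  1.5   0.07  1.03 -2.41] 0.02352935769372792
top13 disc [ 0.584 -0.263 66.5  ] lower edge [ 0.579 -0.264 64.6  ]
scene13 disc [ 5.670e-01 -2.660e-01  2.752e+02] lower edge [  0.56   -0.276 269.9  ]
365 160
144 ##.........#..##############..........
145 ###.......##################..........
146 ..#.......#####..##########..........#
147 ..#....###......##########...........#
148 .......###################..........##
149 .#.##.....###############..........###
150 ....#......#############.............#
151 ....#......############...............
152 ..#.#......###.########...............
153 ....#......###########................
154 ..#.##.....##########.................
155 ..#.##.....##########.................
156 ..#..#.....#########..................
157 .....#.....########...................
158 .#...#....B#######....................
159 .....##...B######.....................
160 ##.####...#######.....................
161 ..#..##...######...........#####......
162 #...#.#...#####..........#############
163 .###.#...#####.........###############
164 #......######........###########.#####
165 ##..#.######........#############.####
166 .....######.........#############..###
167 ..#########..........############....#
168 ###.######..........############......
169 ...######.........#############.......
170 ...#######......##############........
171 ..##########...#############..........
172 ..##########################..........
173 ..############..###########...........
174 #############..##########.............
175 ##...######...##########..............
176 .......#####...#######................
177 ........####.#########................
```

{"api": "carry_out", "payload": {"steps": [[[0.2,0.15,0],0,1],[[0.15,0.13,0],0,1],[[0,0,-0.4],0,1],[[0,0,-0.4],0,1],[[0,0,-0.2],0,1],[[0,0,0],0,1],[[0,0,0],0,1]]}}

```text
time: 28.95
position: [0.5701, -0.2692, 0.1651]
tool_rot: [0.651, 0.759, 0.029, -0.0]
ft_force: [-0.0, -0.2, -0.8]
grip_width: 0.0235
```

```bash
python3 st.py
```

```text
28.95 pos [ 0.5701 -0.2692  0.1651] scoopyaw 8.790000000000006 toolz [ 0.037  0.044 -0.998] xz 0.037 [-0.05 -0.19 -0.81] q [-0.64  0.62  1.5   0.07  1.01 -2.4 ] 0.02354158413683933
```

{"api": "carry_out", "payload": {"steps": [[[0,0,-0.3],0,1],[[0,0,-0.2],0,1],[[0,0,-0.2],0,1],[[0,0,0],0,1],[[0,0,0],0,1]], "squeeze": 10}}

```text
time: 29.45
position: [0.5701, -0.2693, 0.1575]
tool_rot: [0.651, 0.759, 0.029, 0.0]
ft_force: [-0.0, -0.5, -1.1]
grip_width: 0.0235
```

```bash
python3 st.py; python3 - <<'E'
from fit import *
snap('scene','scene14'); o=robot.get_obs(); z=o['position'][2]-.0463
t='scene14'; print('disc',np.round(best(t,[(.028,z+.016),],(.568,-.268)),4),'rim/collar top',np.round(best(t,[(.025,.115)],(.568,-.265)),4),np.round(best('scene12',[(.025,.115)],(.568,-.265)),4), 'foot',np.round(best(t,[(.04,.0005)],(.567,-.268)),4))
E
```

```text
29.45 pos [ 0.5701 -0.2693  0.1575] scoopyaw 8.790000000000006 toolz [ 0.037  0.043 -0.998] xz 0.037 [-0.01 -0.5  -1.1 ] q [-0.64  0.63  1.51  0.07  1.   -2.4 ] 0.023463082373907252
disc [  0.569  -0.265 241.   ] rim/collar top [  0.56   -0.278 168.9  ] [  0.572  -0.259 158.5  ] foot [  0.567  -0.268 162.8  ]
```

{"api": "carry_out", "payload": {"steps": [[[0,0,-0.2],0,1],[[0,0,-0.2],0,1],[[0,0,-0.1],0,1],[[0,0,0],0,1],[[0,0,0],0,1]]}}

```text
time: 30.0
position: [0.5703, -0.2694, 0.1529]
tool_rot: [0.651, 0.759, 0.029, 0.0]
ft_force: [0.1, 0.3, -0.8]
grip_width: 0.0233
```

```bash
python3 st.py
```

```text
30.0 pos [ 0.5703 -0.2694  0.1529] scoopyaw 8.790000000000006 toolz [ 0.038  0.043 -0.998] xz 0.037 [ 0.09  0.3  -0.75] q [-0.64  0.64  1.51  0.07  0.99 -2.41] 0.02327740700922558
```

{"api": "carry_out", "payload": {"steps": [[[0,0,-0.1],0,1],[[0,0,0],0,1],[[0,0,0],0,0.7],[[0,0,0],0,0.5],[[0,0,0],0,0.4],[[0,0,0],0,0.3],[[0,0,0],0,0.3],[[0,0,0],0,0.2],[[0,0,0],0,0.2],[[0,0,0],0,0.2]], "squeeze": 3}}

```text
time: 31.0
position: [0.5706, -0.2696, 0.1517]
tool_rot: [0.651, 0.759, 0.029, 0.001]
ft_force: [-0.2, -0.5, -0.6]
grip_width: 0.068
```

```bash
python3 st.py
```

```text
31.0 pos [ 0.5706 -0.2696  0.1517] scoopyaw 8.790000000000006 toolz [ 0.039  0.043 -0.998] xz 0.036 [-0.2  -0.5  -0.56] q [-0.64  0.64  1.51  0.07  0.99 -2.41] 0.06798233331243111
```

Raise straight up, then draw away so that the top camera can see everything.

{"api": "carry_out", "payload": {"steps": [[[0,0,1],0,0.2],[[0,0,2],0,0.2],[[0,0,3],0,0.2],[[0,0,4],0,0.2],[[0,0,4],0,0.2],[[-1,2,3],0,0.2],[[-1,4,0],0,0.2],[[-1,4.5,0],0,0.2],[[-1,4.5,0],0,0.2],[[-1,4.5,0],0,0.2]]}}

```text
time: 32.0
position: [0.5199, -0.0753, 0.3358]
tool_rot: [0.655, 0.755, 0.03, 0.007]
ft_force: [0.9, 0.1, -0.6]
grip_width: 0.0699
```

{"api": "carry_out", "payload": {"steps": [[[0,4,0],0,0.2],[[0,3,0],0,0.2],[[0,1,0],0,0.2],[[0,0,0],0,0.2]]}}

```text
time: 32.4
position: [0.5164, 0.013, 0.34]
tool_rot: [0.652, 0.757, 0.031, 0.009]
ft_force: [0.2, -0.1, -0.8]
grip_width: 0.07
```

```bash
python3 st.py; python3 - <<'E'
from fit import *
T=snap('top','top15');S=snap('scene','scene15')
for t in('top15','scene15'): print(t,'disc z.122',np.round(best(t,[(.028,.122)],(.567,-.268)),4),'knob top',np.round(best(t,[(.012,.152)],(.567,-.268)),4),'foot',np.round(best(t,[(.04,.0005)],(.567,-.268)),4))
print('refs top1 rim/lid: .567 -.270 / .454 -.326; scene rim .571 -.261; foot scene .565 -.266')
def show(tag,x0,y0,x1,y1):
    im=cv2.imread(f'pics/{tag}.png').astype(int)
    for r in range(y0,y1): print(r,''.join('B' if p[0]>1.7*p[2] and p[0]-p[2]>40 else ('#' if p.sum()<130 else ('w' if p[2]-p[0]>-8 and p.sum()>330 else '.')) for p in im[r,x0:x1]))
show('scene15',188,148,220,172)
show('top15',140,168,212,242)
E
```

```text
32.4 pos [0.5164 0.013  0.34  ] scoopyaw 8.590000000000003 toolz [ 0.054  0.036 -0.998] xz 0.028 [ 0.23 -0.13 -0.84] q [-0.22  0.25  1.61  0.05  1.24 -1.95] 0.07001573174932522
top15 disc z.122 [  0.57   -0.269 181.2  ] knob top [  0.56   -0.261 155.6  ] foot [  0.551  -0.266 212.   ]
scene15 disc z.122 [  0.57   -0.264 229.2  ] knob top [  0.573  -0.259 241.2  ] foot [  0.565  -0.266 175.9  ]
refs top1 rim/lid: .567 -.270 / .454 -.326; scene rim .571 -.261; foot scene .565 -.266
148 wwwwwwwwwwwww...................
149 wwwwwwwwww......................
150 wwwwwwww........................
151 wwwwww..........................
152 ................................
153 ................................
154 ................................
155 ................................
156 ...........BBBB.................
157 ..........BBBBBB................
158 ..........BBBBBB................
159 ..........BBBBBB................
160 ..........BBBBBB................
161 ..........BBBBBBB...............
162 ........BBBBBBBBBBBB............
163 .......BBBBBBBBBBBBBB...........
164 ......BBBBBBBBBBBBB
[... 5270 characters left out ...]
#.....#
233 ...................................wwwwwwwww.....................#.....#
234 ....................................wwwwwww......................####.##
235 .....................................wwwwww......................##...##
236 ........................................ww.......................#######
237 .................................................................#######
238 ........................................w........................#######
239 ................................................................########
240 ................................................................########
241 .................................................................#######
```

```bash
python3 - <<'E'
from h import *
S=load('scene15');T=load('top15')
for t,yaw,P,box_ in(('scene1',-41.5,(.4377,.2871),(285,215,360,265)),('scene15',-37.5,(.4355,.285),(285,215,360,265)),('top1',-41.5,(.4377,.2871),(140,165,220,245)),('top15',-37.5,(.4355,.285),(140,165,220,245))):
    c=load(t); im=cv2.imread(f'pics/{t}.png').astype(int); x0,y0,x1,y1=box_; b,r=im[y0:y1,x0:x1,0],im[y0:y1,x0:x1,2]
    ys,xs=np.nonzero((b>1.7*r)&(b-r>40)); pts=np.c_[xs,ys].astype(np.float32)
    o=np.array([*P,.003])+[.065*np.cos(np.radians(yaw)),.065*np.sin(np.radians(yaw)),0]
    q=np.array([proj(c,p) for p in rz(np.array([(x,y,z) for x in(-90,-40) for y in(-6,6) for z in(24,62)])*1e-3,o,yaw)])
    print(t,'blob',xs.min()+x0,ys.min()+y0,xs.max()+x0,ys.max()+y0,'pred',q.min(0).round(1),q.max(0).round(1),'angle',cv2.minAreaRect(pts)[1:],'origin',o.round(3))
E
```

```text
scene1 blob 290 230 350 264 pred [331.5 229. ] [348.8 240.9] angle ((13.924972534179688, 68.44322967529297), 62.969139099121094) origin [0.486 0.244 0.003]
scene15 blob 290 229 348 264 pred [331.4 228.1] [348.8 240.7] angle ((14.050821304321289, 67.1734390258789), 61.99082565307617) origin [0.487 0.245 0.003]
top1 blob 152 211 169 226 pred [151.1 209.5] [169.1 226.9] angle ((5.539287567138672, 20.631019592285156), 47.290611267089844) origin [0.486 0.244 0.003]
top15 blob 154 210 171 225 pred [152.2 210. ] [169.4 227.9] angle ((6.176403045654297, 19.94245147705078), 47.121097564697266) origin [0.487 0.245 0.003]
```

```bash
python3 -c "
from h import *
print(robot.hand_in()); print(robot.get_obs()['time'])"
```

```text
the job is handed in; nothing more can be done
None
the job is handed in; nothing more can be done
```

I poured all three balls into the blue-collared bottle, put the scoop back in its tray, set the blue lid on the bottle and handed in at about 32 s. The hand-in reports no verdict.

- **Pour:** I rested the level scoop's lip in the mouth and loosened the grip. I then raised and advanced the handle so the scoop tipped over the rim to about 55 degrees.
- **Balls:** a picture taken at full tilt, with the lip still in the mouth, showed three tan spots on the bottle floor. Two were clear and the third was faint.
- **Bottle:** image comparison with the start showed it essentially unmoved (under about 1 px).
- **Scoop:** it stands in the tray about 10 mm from the middle. Its handle is at the same image height as at the start, so it appears level.
- **Lid:** the plug went into the mouth to seating height without measurable contact force. The last top-camera fit put the lid about 3 mm off the bottle's centre, and the scene camera's fits gave 3 mm from the disc and 3 mm from the knob, in different directions.

**Checks that disagreed or were weak:**
- The two cameras differed by up to about 1 cm on positions at the bottle and 1.7 cm on the lid's start, so I relied on the top camera and the arm's own readings.
- Two of the last top-camera fits, of the lid's knob and the bottle's foot, landed up to about 2 cm away from the other readings. I treated them as bad fits.
- I had used all 12 views by the end of the pour. The scoop's return, the lid and the bystanders were therefore not checked by eye, and I did not measure the bystanders.
- The tool drifted about 3.5 degrees off vertical during the run; the lid's squareness after release was only checked roughly, from its outline.

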